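Seat a tapered valve plug: turn it under a kept push until it holds

TASK

Take the loose steel plug out of its wooden rest and put it into the bore of the small brass valve with its wing in line with the pipe. Then, pressing down gently but firmly all the while (never hard), turn it a quarter turn either way to closed, wing square across the pipe, so that its taper wedges tight, and let go. Leave the tape measure, the jar and the side cutters where they are.

Things in the scene. Friction and masses are not known exactly. Their poses are not given: they have to be found in the camera images.
- plug: Loose steel stopcock plug, about 60 g. Origin at the centre of its foot, z up its axis. Taper from 13 mm dia at the foot to 21 mm at z=46 mm; round collar 33 mm dia at z=54 to 59; on top a flat wing grip 42 mm long (plug x) x 12 mm thick (plug y), z=63 to 95 mm. Starts upright in the rest, collar on the rest's top. Turns in a weak grip: grip the wing with about 50 N.
- wing (a point): Centre of the plug's wing grip: on the plug's axis, 79 mm above its foot.
- valve: Fixed brass valve. Origin under its centre on the table, z up. Steel foot 120 x 70 x 8 mm, square body 48 x 48 mm with its top at z=62 mm, pipe stubs along x out to 66 mm each side at z=31 mm (below the top). Upright tapered bore, fits the plug: the plug's foot is 21 mm above the table when the taper first takes, plus or minus 4 mm that differs from valve to valve and cannot be seen.
- bore (a point): Centre of the bore's mouth, on the valve's axis in its top face, 62 mm above the table. The mouth is 25 mm wide; the tapered liner begins about 5 mm below.
- rest: Fixed wooden block 75 x 75 x 58 mm, origin under its centre, with an upright 24 mm through hole in which the plug stands at first.
- seat (a joint): Give (m) of the sprung seat under the bore's liner: near 0 free, -0.00024 at 10 N of push, -0.00045 at 20 N (the limit); too little to read through the noise: feel the push at the wrist. Without turning the plug grips too weakly. Turned 90 deg under a push kept at 12 to 16 N all the way it sinks 2 to 5 mm more (the push fades unless followed), resists with up to 0.35 N m, then stays when let go.
- tape_measure: Bystander: yellow tape measure, 36 x 74 x 62 mm, origin under its centre. To be left alone.
- parts_jar: Bystander: jar with a blue cap, 53 mm dia, 72 mm tall, origin under its centre. To be left alone.
- side_cutters: Bystander: side cutters with red handles lying flat, 60 x 119 x 21 mm, origin under their centre. To be left alone.

How it is judged:
On the way, in this order (a step that is already met when the one before it is completed fails the run):
1. the plug stands in the bore with its wing in line with the pipe (z of plug in the frame of valve below 0.034 m and horizontal distance between plug and valve below 0.004 m and angle between the x axis of plug and the x axis of valve, either way round below 0.3 rad), for 0.1 s.
2. the plug is being turned, about half way, while pressed down with 4 N or more (z of plug in the frame of valve below 0.028 m and angle between the x axis of plug and the x axis of valve, either way round above 0.5 rad and angle between the x axis of plug and the y axis of valve, either way round above 0.4 rad and value of joint seat below -0.00012 m), for 0.05 s.
At the end, for the whole second after the job is handed in: The plug is let go and at rest, upright and centred (3 mm) in the valve's bore, its wing across the pipe within 0.2 rad, its taper still gripping the bore with over 56 N of contact force in all (what turning it under a kept push of 12 N or more leaves behind; pushing alone does not) (contact force between plug and valve above 56 N and angle between the x axis of plug and the y axis of valve, either way round below 0.2 rad and horizontal distance between plug and valve below 0.003 m and angle between plug's own z axis and vertical below 0.06 rad and z of plug in the frame of valve below 0.026 m and linear speed of plug below 0.01 m/s); the robot touches nothing.
It fails at once if the plug is pushed into the bore with over 20 N (value of joint seat below -0.00045 m).
It fails at once if the tape measure is moved by over 2 cm (distance of tape_measure from where it was at the start of the episode above 0.02 m).
It fails at once if the jar is moved by over 2 cm (distance of parts_jar from where it was at the start of the episode above 0.02 m).
It fails at once if the side cutters are moved by over 2 cm (distance of side_cutters from where it was at the start of the episode above 0.02 m).
It also fails if it takes over 67 s, if anything falls off the work surface, if the arm or the gripper's body presses on something with over 40 N, if the wrist force passes 120 N, or if a joint passes its speed limit or range.

ROBOT

A 6-joint arm with a two-finger parallel gripper is mounted at the origin on a cart in front of the work surface, level with it; the furniture and walls round the work are solid. World frame = base frame: x ahead of the robot, y to its left, z up, the work surface at z = 0. Lengths are in m, angles in rad, forces in N, time in s.
With the tool pointing down it reaches from about 0.275 to 0.825 m from the base axis. Payload 5.2 kg.
Tool frame: the origin (TCP) lies midway between the tips of the shut fingers; the grasp point (between the pads) lies 19 mm behind it (bot.tcp_to_grasp is the distance from the TCP to the grasp point, in m); z points along the fingers, y is the line along which they close (so a half turn about z gives the same grasp; the last joint's range is limited). The gripper opens to 93 mm and grips with 3 to 60 N. Pads are 15 mm wide; open, the fingers measure 128 mm over their backs; the gripper's body (75 mm by 188 mm) begins 65 mm behind the grasp point.
Start: joints at [1.145, 0.259, 1.535, -0, 1.348, -0.203], TCP at [0.122, 0.536, 0.219] pointing down, gripper open.
Joint ranges: [-3.14, 3.14], [-0.91, 2.08], [0.19, 2.58], [-1.22, 4.36], [0.22, 2.71], [-3.12, 3.12]. Speed limits (rad/s): [2.57, 2.57, 3.14, 3.14, 3.14, 3.14].

INTERFACE

Orientations are given as a 3x3 rotation matrix whose columns are the frame's x, y, z axes.
In Python, from cell import bot, grab_frame gives the robot as it stands.
- The arm moves only by the tool move_arm, never from a script. Its argument "increments" is a list of rows, each a list of 3 entries, a list of its own where there are three numbers: the shift along the tool's x, y, z normalised to -1 to 1, where 1 is 0.5 m, then the turn, a rotation vector about the tool's x, y, z normalised to -1 to 1, where 1 is pi/4 rad, then the gripper's target within -1 to 1 (fully open at 1, half-way at 0, shut at -1). In form: [[[dx, dy, dz], [rx, ry, rz], grip], ...]. A call has 1 to 20 rows; each row shifts and turns the commanded pose from where the row before left it, along the tool's axes as they then stand; what a row does not reach is not made up. A row lasts 1/12 s, in which the tool goes at most 41.7 mm and 7.16 degrees, less where a joint would pass 70% of its speed; a pose out of reach is approached as far as the arm can. A call with a number of a shift or a turn outside -1 to 1 is refused whole. A call with a gripper value outside its range is refused whole. The fingers move at their own pace and stop on an object; "force" is the grip in N (left out, the last holds). Time passes only in rows, so rows that do not move let the fingers close. It gives the time, the measured TCP pose, the force, the opening and the grip force at its end, in the units of the state.
- bot.get_state(): the state, without advancing time (a new reading comes with each control period).
- grab_frame(name): name is "side" or "top"; returns a dict with "image" (384x512x3 uint8, red, green, blue), "depth" (384x512 float32, m along the optical axis (not along the pixel's ray), 0 where there is no reading), "intrinsics" (3x3 intrinsics, pixels), "k1" (the pictures are not rectified: a ray, as slopes to the right and down, at radius r is drawn at 1 + k1 r^2 times it, then the intrinsics apply), "eye" and "rotation" of the camera in the world. Camera axes: x right, y down, z forward; pixel columns grow to the right and rows downward; lengths in m; the calibration is good to about 2 mm. A picture is of the moment at which its call begins.
- bot.close_job(): hands the job in; it is judged then, once.
The state is a dict: "clock": time; "joint_pos": joint angles; "qvel": joint speeds; "joint_efforts": joint torques, N m; "tool_pos": TCP position; "tool_rot": TCP orientation; "contact_force": force on the tool from outside, world axes, zero at the start; "torque": the same for the moment, N m; "finger_gap": finger opening in m; "grasp_force": force on a finger pad.
Only numpy, scipy, OpenCV 4.12 (cv2) and the standard library are available. Lean on these libraries where they do the work, as an engineer would, in place of code of your own. Each camera call takes 0.05 s, during which the arm holds its last target. There are 200 camera calls.

## Working session

There is one attempt and no reset: what is moved stays moved. The work goes in short steps, Python scripts to look and compute and a tool call to move; the robot and the scene stay as the last step left them, time stands still between calls to the robot, and variables do not carry over. Pictures are saved under pics/ and viewed, at most 10 in all, crops included, and the job is handed in when it is done.

Besides the shell and the picture viewer there is one more tool, called after "Request:" as a command line: name --argument value ..., lists and objects as JSON in quotes. move_arm: Moves the arm, as the interface text tells. Scaled input: -1 to 1 covers 0.5 m each way for a shift and pi/4 rad each way for a turn. Its arguments: {"type":"object","properties":{"increments":{"type":"array"},"force":{"type":"number"}},"required":["increments"]}

```bash
mkdir -p pics; ls
cat > h.py <<'E'
from cell import bot, grab_frame
import numpy as np, cv2
def cloud(f):
    d=f["depth"];K=f["intrinsics"];h,w=d.shape
    u,v=np.meshgrid(np.arange(w),np.arange(h))
    D=np.array([f["k1"],0,0,0,0],float)
    p=cv2.undistortPoints(np.stack([u,v],-1).reshape(-1,1,2).astype(np.float64),np.array(K,float),D).reshape(h,w,2)
    P=np.dstack([p*d[...,None],d])
    W=P@np.array(f["rotation"]).T+np.array(f["eye"]); W[d==0]=np.nan
    return W
def save(f,n): cv2.imwrite(n,f["image"][...,::-1])
E
python3 - <<'E'
from h import *
for n in("top","side"):
    f=grab_frame(n);save(f,f"pics/{n}0.png");np.save(n+"W.npy",cloud(f));print(n,f["eye"],np.round(f["rotation"],2).tolist(),f["k1"],f["intrinsics"][0])
a=cv2.imread("pics/top0.png");
E
```

```text
pics
top [ 0.41350731 -0.08939986  0.94013   ] [[-0.03, -0.99, 0.17], [-1.0, 0.03, 0.0], [-0.01, -0.17, -0.99]] 0.022764597731612633 [384.25170149   0.         262.0481185 ]
side [ 0.24955787 -0.7930546   0.78570854] [[0.92, -0.28, 0.29], [-0.4, -0.61, 0.68], [-0.02, -0.74, -0.67]] -0.043615466793434296 [487.40203611   0.         260.39939836]
```

View pics/top0.png

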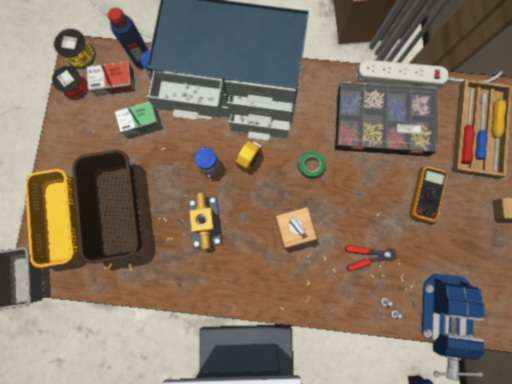

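View pics/side0.png

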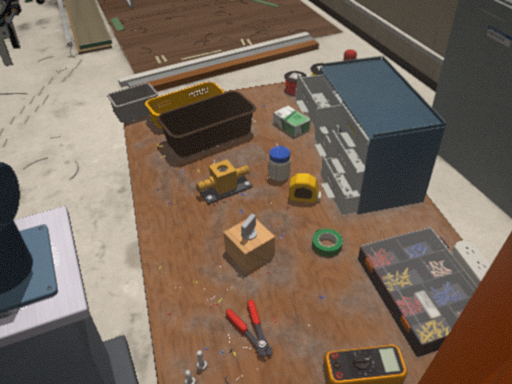

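The top view shows the valve at about (204,221) with its pipe along the image's vertical, and the rest and plug at about (297,228). The jar (207,160), tape (249,153) and cutters (370,256) are clear of both.

```bash
python3 - <<'E'
from h import *
def rect(P):
    r=cv2.minAreaRect((P[:,:2]*1000).astype(np.float32)); return np.round(r[0],1),np.round(r[1],1),round(r[2],1)
def pca(P):
    q=P[:,:2]-P[:,:2].mean(0);w,v=np.linalg.eigh(q.T@q/len(q)); return np.degrees(np.arctan2(v[1,1],v[0,1])),np.sqrt(w)
T=np.load("topW.npy");S=np.load("sideW.npy")
print("table z",np.nanmedian(T[270:290,200:300,2]),np.nanmedian(S[280:300,180:220,2]))
c={}
for n,W in(("top",T),("side",S)):
    for nm,(cx,cy) in {"plug":T[228,297,:2],"valve":T[221,204,:2]}.items():
        m=np.hypot(W[...,0]-cx,W[...,1]-cy)<.085
        P=W[m]
        for lo,hi in [(.02,.045),(.05,.068),(.075,.12)]:
            Q=P[(P[:,2]>lo)&(P[:,2]<hi)]
            if len(Q)>8: print(n,nm,lo,len(Q),np.round(np.median(Q,0)*1000,1),rect(Q),"pca",pca(Q))
E
python3 - <<'E'
import cv2
a=cv2.imread("pics/top0.png")[180:270,170:340];cv2.imwrite("pics/top0c.png",cv2.resize(a,None,fx=4,fy=4,interpolation=cv2.INTER_CUBIC))
E
```

```text
table z -0.0004399535155662493 0.0011741116843725363
top plug 0.02 27 [ 465.  -129.1   34.2] (array([ 469.1, -146.4]), array([102. ,  48.8]), 57.3) pca (np.float64(50.52024326508369), array([0.0154643 , 0.03018038]))
top plug 0.05 947 [ 488.9 -160.    58. ] (array([ 490.7, -161.7]), array([75.1, 75.5]), 13.8) pca (np.float64(123.65494239760551), array([0.0226209 , 0.02314451]))
top plug 0.075 121 [ 490.1 -160.4   97.7] (array([ 490.2, -161.5]), array([40.8, 12.2]), 36.5) pca (np.float64(-143.90533452807443), array([0.00376187, 0.01190206]))
top valve 0.02 401 [493.   55.   39.6] (array([514.3,  52.8]), array([ 47.5, 130.8]), 87.0) pca (np.float64(-175.1419932862137), array([0.0095331 , 0.04312704]))
top valve 0.05 420 [513.9  57.2  61.3] (array([514.3,  57.1]), array([48.4, 50.5]), 5.9) pca (np.float64(93.66396685904695), array([0.01504021, 0.0158038 ]))
side plug 0.02 381 [ 474.2 -190.    32.1] (array([ 477., -180.]), array([ 54.2, 105. ]), 58.9) pca (np.float64(152.6858859320651), array([0.01504418, 0.02980007]))
side plug 0.05 900 [ 483.9 -170.4   58. ] (array([ 490.4, -158.6]), array([76.7, 77.3]), 13.8) pca (np.float64(154.09676188570617), array([0.01962488, 0.024916  ]))
side plug 0.075 204 [ 488.3 -164.2   94.5] (array([ 490.1, -159.8]), array([43. , 13.2]), 34.6) pca (np.float64(-146.44686286535725), array([0.00358615, 0.01283819]))
side valve 0.02 476 [502.   46.3  36.4] (array([514.2,  53.2]), array([ 49.2, 132.4]), 83.6) pca (np.float64(-176.08009181676394), array([0.01005755, 0.03929215]))
side valve 0.05 363 [513.6  54.9  61.2] (array([514.4,  58.3]), array([49.9, 52.7]), 4.1) pca (np.float64(102.71792362828292), array([0.01506354, 0.01659659]))
```

View pics/top0c.png

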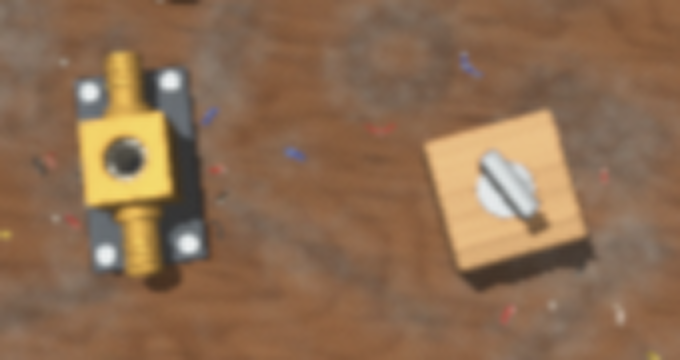

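Both cameras agree. The plug is at (490,-161) mm with its wing at about 35.5°. The valve is at (514,57.5) mm with its pipe at about 5°, and the bore shows dark in the crop at (126,157).

```bash
cat >> h.py <<'E'
def plan(target, yaw_y, n=1):
    "shift and turn (tool units) from now to TCP target with tool down, tool y at yaw_y deg"
    from scipy.spatial.transform import Rotation as R
    s=bot.get_state();M=np.array(s["tool_rot"]);p=np.array(s["tool_pos"])
    a=np.radians(yaw_y);y=np.array([np.cos(a),np.sin(a),0]);z=np.array([0,0,-1.]);G=np.column_stack([np.cross(y,z),y,z])
    sh=M.T@(np.array(target)-p);rv=R.from_matrix(M.T@G).as_rotvec()
    print("t",s["clock"],"p",np.round(p,4),"F",np.round(s["contact_force"],2),"gap",s["finger_gap"],"q",np.round(s["joint_pos"],2))
    print("shift u",np.round(sh/.5,4),"turn u",np.round(rv/(np.pi/4),4),"deg",np.round(np.degrees(rv),2))
E
python3 - <<'E'
from h import *
s=bot.get_state();print(np.round(s["tool_rot"],3).tolist(),s["contact_force"],s["torque"])
plan([.490,-.161,.2],125.5);plan([.490,-.161,.2],-54.5)
E
```

```text
[[-0.975, 0.221, -0.001], [0.221, 0.975, -0.002], [0.0, -0.002, -1.0]] [-0.26299524  0.08240539  0.04349161] [-0.02881439  0.04349782  0.01745147]
t 0.1 p [0.1213 0.5359 0.2179] F [-0.26  0.08  0.04] gap 0.09277641143245186 q [ 1.15  0.26  1.54  0.    1.35 -0.2 ]
shift u [-1.0272 -1.1964  0.0374] turn u [-0.0018 -0.0013 -1.0726] deg [ -0.08  -0.06 -48.27]
t 0.1 p [0.1213 0.5359 0.2179] F [-0.26  0.08  0.04] gap 0.09277641143245186 q [ 1.15  0.26  1.54  0.    1.35 -0.2 ]
shift u [-1.0272 -1.1964  0.0374] turn u [-1.6000e-03  2.2000e-03  2.9274e+00] deg [-7.0000e-02  1.0000e-01  1.3173e+02]
```

Request:
move_arm --increments '[[[-0.0513, -0.0598, 0.0], [0, 0, 0], 1], [[-0.0513, -0.0598, 0.0], [0, 0, 0], 1], [[-0.0513, -0.0598, 0.0], [0, 0, 0], 1], [[-0.0513, -0.0598, 0.0], [0, 0, 0], 1], [[-0.0513, -0.0598, 0.0], [0, 0, 0], 1], [[-0.0513, -0.0598, 0.0], [0, 0, 0], 1], [[-0.0513, -0.0598, 0.0], [0, 0, 0], 1], [[-0.0513, -0.0598, 0.0], [0, 0, 0], 1], [[-0.0513, -0.0598, 0.0], [0, 0, 0], 1], [[-0.0513, -0.0598, 0.0], [0, 0, 0], 1], [[-0.0513, -0.0598, 0.0], [0, 0, 0], 1], [[-0.0513, -0.0598, 0.0], [0, 0, 0], 1], [[-0.0513, -0.0598, 0.0], [0, 0, 0], 1], [[-0.0513, -0.0598, 0.0], [0, 0, 0], 1], [[-0.0513, -0.0598, 0.0], [0, 0, 0], 1], [[-0.0513, -0.0598, 0.0], [0, 0, 0], 1], [[-0.0513, -0.0598, 0.0], [0, 0, 0], 1], [[-0.0513, -0.0598, 0.0], [0, 0, 0], 1], [[-0.0513, -0.0598, 0.0], [0, 0, 0], 1], [[-0.0513, -0.0598, 0.0], [0, 0, 0], 1]]'

```text
clock: 1.77
tool_pos: [0.49, -0.1621, 0.2182]
tool_rot: [[-0.975, 0.222, -0.001], [0.222, 0.975, 0.0], [0.001, 0.0, -1.0]]
contact_force: [0.1, 0.2, 0.7]
finger_gap: 0.0928
grasp_force: 0.0
```

Request:
move_arm --increments '[[[0, 0, 0], [0, 0, -0.134], 1], [[0, 0, 0], [0, 0, -0.134], 1], [[0, 0, 0], [0, 0, -0.134], 1], [[0, 0, 0], [0, 0, -0.134], 1], [[0, 0, 0], [0, 0, -0.134], 1], [[0, 0, 0], [0, 0, -0.134], 1], [[0, 0, 0], [0, 0, -0.134], 1], [[0, 0, 0], [0, 0, -0.134], 1], [[0, 0, 0], [0, 0, 0], 1], [[0, 0, 0], [0, 0, 0], 1], [[0, 0, 0], [0, 0, 0], 1]]'

```text
clock: 2.68
tool_pos: [0.4896, -0.1601, 0.2185]
tool_rot: [[-0.816, -0.578, -0.0], [-0.578, 0.816, 0.0], [0.0, 0.0, -1.0]]
contact_force: [-0.6, -1.1, 0.1]
finger_gap: 0.093
grasp_force: 0.0
```

Run:
```python
from h import *
plan([.490,-.161,.067],125.5)
```

```text
t 2.6833 p [ 0.4896 -0.1601  0.2185] F [-0.64 -1.13  0.11] gap 0.09296921759956438 q [-0.53  0.2   1.62  0.    1.33 -2.72]
shift u [ 3.000e-04 -2.100e-03  3.029e-01] turn u [ 0.0006 -0.0002 -0.0045] deg [ 0.03 -0.01 -0.2 ]
```

Request:
move_arm --increments '[[[0, -0.001, 0.06], [0, 0, 0], 1], [[0, -0.001, 0.06], [0, 0, 0], 1], [[0, 0, 0.06], [0, 0, 0], 0.5], [[0, 0, 0.05], [0, 0, 0], 0.2], [[0, 0, 0.04], [0, 0, 0], 0.0], [[0, 0, 0.02], [0, 0, 0], 0.0], [[0, 0, 0.013], [0, 0, 0], 0.0], [[0, 0, 0], [0, 0, 0], 0.0], [[0, 0, 0], [0, 0, 0], -0.4]]' --force 50

```text
clock: 3.43
tool_pos: [0.4909, -0.1613, 0.0679]
tool_rot: [[-0.815, -0.58, 0.001], [-0.58, 0.815, -0.001], [-0.0, -0.001, -1.0]]
contact_force: [0.0, 0.4, 0.1]
finger_gap: 0.0513
grasp_force: 0.0
```

Request:
move_arm --increments '[[[0, 0, 0], [0, 0, 0], -1], [[0, 0, 0], [0, 0, 0], -1], [[0, 0, 0], [0, 0, 0], -1], [[0, 0, 0], [0, 0, 0], -1], [[0, 0, 0], [0, 0, 0], -1], [[0, 0, 0], [0, 0, 0], -1], [[0, 0, 0], [0, 0, 0], -1], [[0, 0, 0], [0, 0, 0], -1]]'

```text
clock: 4.1
tool_pos: [0.4903, -0.161, 0.0674]
tool_rot: [[-0.814, -0.58, 0.0], [-0.58, 0.814, -0.0], [-0.0, -0.0, -1.0]]
contact_force: [-0.7, 1.0, 3.8]
finger_gap: 0.0118
grasp_force: 50.0
```

Run:
```python
from h import *
plan([.490,-.161,.067],125.5); print(bot.get_state()["grasp_force"])
f=grab_frame("side");save(f,"pics/s1.png")
cv2.imwrite("pics/s1c.png",cv2.resize(f["image"][150:290,160:330,::-1],None,fx=4,fy=4))
```

```text
t 4.1 p [ 0.4903 -0.161   0.0674] F [-0.66  0.96  3.76] gap 0.011820666799739003 q [-0.53  0.35  1.81  0.    0.98 -2.72]
shift u [0.0006 0.0003 0.0008] turn u [-0.0001  0.0001 -0.0006] deg [-0.01  0.01 -0.03]
50.000980496406555
```

View pics/s1c.png

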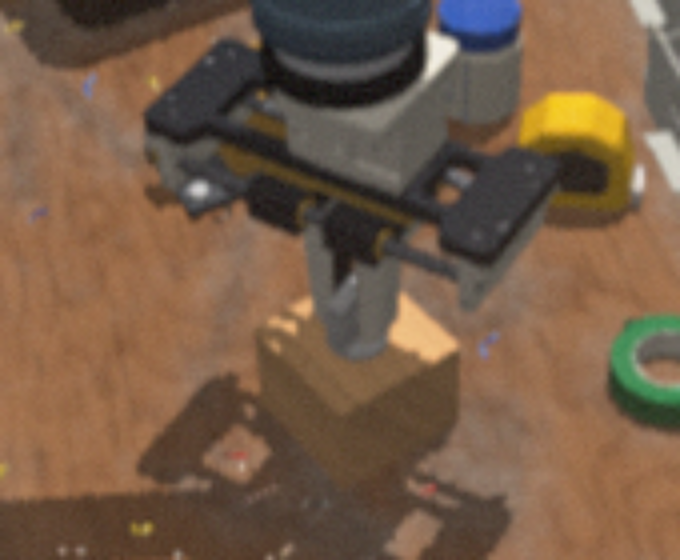

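The close-up shows the fingers at about (355,310) holding the wing above the collar, and the opening of 11.8 mm matches the wing. Next I lift, then turn to line the wing up with the pipe.

Request:
move_arm --increments '[[[0, 0, -0.02], [0, 0, 0], -1], [[0, 0, -0.04], [0, 0, 0], -1], [[0, 0, -0.06], [0, 0, 0], -1], [[0, 0, -0.06], [0, 0, 0], -1], [[0, 0, -0.04], [0, 0, 0], -1], [[0, 0, 0], [0, 0, 0.1], -1], [[0, 0, 0], [0, 0, 0.1], -1], [[0, 0, 0], [0, 0, 0.1], -1], [[0, 0, 0], [0, 0, 0.1], -1], [[0, 0, 0], [0, 0, 0.1], -1], [[0, 0, 0], [0, 0, 0.1], -1], [[0, 0, 0], [0, 0, 0.08], -1], [[0, 0, 0], [0, 0, 0], -1], [[0, 0, 0], [0, 0, 0], -1]]'

```text
clock: 5.32
tool_pos: [0.4902, -0.161, 0.1774]
tool_rot: [[-0.996, -0.087, 0.0], [-0.087, 0.996, -0.0], [-0.0, -0.0, -1.0]]
contact_force: [-0.7, 0.1, -1.0]
finger_gap: 0.0117
grasp_force: 50.0
```

Run:
```python
from h import *
plan([.5143,.0575,.177],95)
```

```text
t 5.3167 p [ 0.4902 -0.161   0.1774] F [-0.75  0.06 -1.05] gap 0.011666063852898525 q [-0.53  0.23  1.68 -0.    1.23 -2.19]
shift u [-0.0859  0.4311  0.0008] turn u [-0.0001  0.     -0.0003] deg [-0.    0.   -0.02]
```

Request:
move_arm --increments '[[[-0.0043, 0.0216, 0], [0, 0, 0], -1], [[-0.0086, 0.0431, 0], [0, 0, 0], -1], [[-0.0086, 0.0431, 0], [0, 0, 0], -1], [[-0.0086, 0.0431, 0], [0, 0, 0], -1], [[-0.0086, 0.0431, 0], [0, 0, 0], -1], [[-0.0086, 0.0431, 0], [0, 0, 0], -1], [[-0.0086, 0.0431, 0], [0, 0, 0], -1], [[-0.0086, 0.0431, 0], [0, 0, 0], -1], [[-0.0086, 0.0431, 0], [0, 0, 0], -1], [[-0.0086, 0.0431, 0], [0, 0, 0], -1], [[-0.0043, 0.0216, 0], [0, 0, 0], -1], [[0, 0, 0], [0, 0, 0], -1], [[0, 0, 0], [0, 0, 0], -1], [[0, 0, 0], [0, 0, 0], -1]]'

```text
clock: 6.48
tool_pos: [0.5147, 0.0568, 0.1771]
tool_rot: [[-0.996, -0.085, -0.0], [-0.085, 0.996, -0.001], [0.0, -0.001, -1.0]]
contact_force: [-0.2, -0.6, -0.5]
finger_gap: 0.0116
grasp_force: 50.0
```

Run:
```python
from h import *
plan([.5143,.0575,.12],95)
f=grab_frame("side");W=cloud(f);np.save("W2.npy",W)
cv2.imwrite("pics/s2c.png",cv2.resize(f["image"][100:220,160:310,::-1],None,fx=5,fy=5,interpolation=cv2.INTER_CUBIC))
# plug points below the wing, side view
m=(np.hypot(W[...,0]-.5143,W[...,1]-.0575)<.03)
for lo,hi in((.055,.068),(.115,.125),(.125,.15),(.15,.163),(.166,.174)):
    P=W[m&(W[...,2]>lo)&(W[...,2]<hi)]
    if len(P): print(lo,len(P),np.round(np.median(P,0),4),np.round((P.min(0)+P.max(0))/2,4))
```

```text
t 6.4833 p [0.5147 0.0568 0.1771] F [-0.19 -0.64 -0.54] gap 0.011570919947281358 q [-0.11  0.23  1.67 -0.    1.23 -1.76]
shift u [0.0007 0.0015 0.1143] turn u [-0.0007 -0.0003 -0.0023] deg [-0.03 -0.01 -0.1 ]
0.055 280 [0.5135 0.0559 0.0617] [0.5146 0.0587 0.0604]
0.115 19 [0.516  0.0538 0.1207] [0.5164 0.0531 0.12  ]
0.125 62 [0.5135 0.0513 0.138 ] [0.5148 0.0537 0.1374]
0.15 42 [0.5129 0.0505 0.1576] [0.5143 0.0521 0.1566]
0.166 61 [0.513  0.0477 0.1723] [0.5155 0.0491 0.1706]
```

View pics/s2c.png

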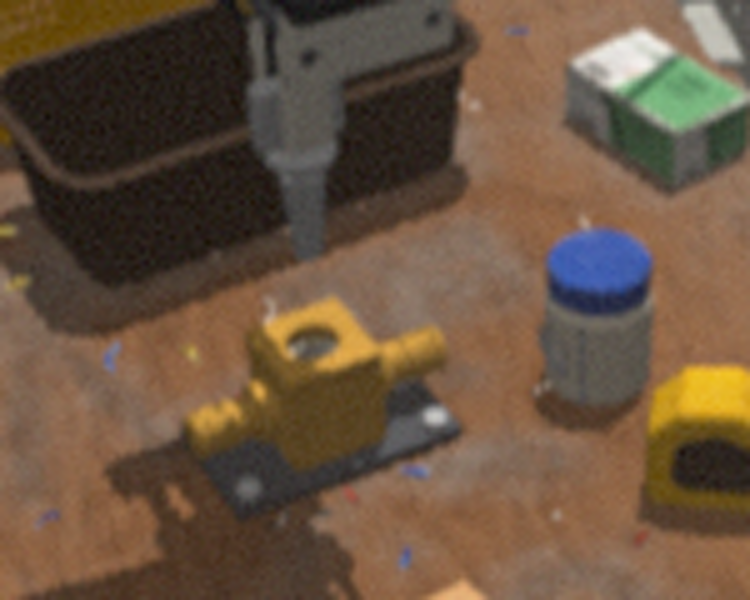

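The side view shows the plug hanging upright, foot at about (308,255), above the bore at about (312,343). I'll go down into the mouth.

Request:
move_arm --increments '[[[0.0007, 0.0018, 0.03], [0, 0, 0], -1], [[0, 0, 0.04], [0, 0, 0], -1], [[0, 0, 0.024], [0, 0, 0], -1], [[0, 0, 0], [0, 0, 0], -1], [[0, 0, 0.01], [0, 0, 0], -1], [[0, 0, 0.01], [0, 0, 0], -1], [[0, 0, 0.01], [0, 0, 0], -1], [[0, 0, 0.01], [0, 0, 0], -1], [[0, 0, 0], [0, 0, 0], -1], [[0, 0, 0], [0, 0, 0], -1]]'

```text
clock: 7.37
tool_pos: [0.5143, 0.0583, 0.11]
tool_rot: [[-0.996, -0.085, -0.0], [-0.085, 0.996, 0.0], [0.0, 0.0, -1.0]]
contact_force: [-0.1, -0.2, -1.3]
finger_gap: 0.0117
grasp_force: 50.0
```

Request:
move_arm --increments '[[[0, 0, 0.006], [0, 0, 0], -1], [[0, 0, 0.006], [0, 0, 0], -1], [[0, 0, 0.006], [0, 0, 0], -1], [[0, 0, 0.006], [0, 0, 0], -1], [[0, 0, 0.006], [0, 0, 0], -1], [[0, 0, 0.004], [0, 0, 0], -1], [[0, 0, 0], [0, 0, 0], -1], [[0, 0, 0], [0, 0, 0], -1], [[0, 0, 0], [0, 0, 0], -1]]'

```text
clock: 8.12
tool_pos: [0.5145, 0.0583, 0.0932]
tool_rot: [[-0.996, -0.085, 0.0], [-0.085, 0.996, -0.0], [-0.0, -0.0, -1.0]]
contact_force: [-0.1, 0.0, -0.3]
finger_gap: 0.0117
grasp_force: 50.0
```

Request:
move_arm --increments '[[[0, 0, 0.001], [0, 0, 0], -1], [[0, 0, 0.001], [0, 0, 0], -1], [[0, 0, 0.001], [0, 0, 0], -1], [[0, 0, 0.001], [0, 0, 0], -1], [[0, 0, 0.001], [0, 0, 0], -1], [[0, 0, 0.001], [0, 0, 0], -1], [[0, 0, 0], [0, 0, 0], -1]]'

```text
clock: 8.7
tool_pos: [0.5143, 0.0583, 0.09]
tool_rot: [[-0.996, -0.085, -0.0], [-0.085, 0.996, 0.0], [0.0, 0.0, -1.0]]
contact_force: [0.3, -0.1, -1.0]
finger_gap: 0.0117
grasp_force: 50.0
```

Request:
move_arm --increments '[[[0, 0, 0.001], [0, 0, 0], -1], [[0, 0, 0.001], [0, 0, 0], -1], [[0, 0, 0], [0, 0, 0], -1], [[0, 0, 0], [0, 0, 0], -1]]'

```text
clock: 9.03
tool_pos: [0.5144, 0.0583, 0.0891]
tool_rot: [[-0.996, -0.085, -0.0], [-0.085, 0.996, -0.0], [0.0, -0.0, -1.0]]
contact_force: [-0.7, 1.0, -0.5]
finger_gap: 0.0119
grasp_force: 50.0
```

Request:
move_arm --increments '[[[0, 0, 0.001], [0, 0, 0], -1], [[0, 0, 0.001], [0, 0, 0], -1], [[0, 0, 0], [0, 0, 0], -1], [[0, 0, 0], [0, 0, 0], -1]]'

```text
clock: 9.37
tool_pos: [0.5143, 0.0583, 0.0881]
tool_rot: [[-0.996, -0.085, -0.0], [-0.085, 0.996, 0.0], [0.0, 0.0, -1.0]]
contact_force: [-0.2, 0.8, -1.4]
finger_gap: 0.0118
grasp_force: 50.0
```

Request:
move_arm --increments '[[[0, 0, 0.001], [0, 0, 0], -1], [[0, 0, 0.001], [0, 0, 0], -1], [[0, 0, 0], [0, 0, 0], -1], [[0, 0, 0], [0, 0, 0], -1]]'

```text
clock: 9.7
tool_pos: [0.5142, 0.0583, 0.0871]
tool_rot: [[-0.996, -0.085, -0.0], [-0.085, 0.996, 0.0], [0.0, 0.0, -1.0]]
contact_force: [-0.6, -0.1, -0.7]
finger_gap: 0.0114
grasp_force: 50.0
```

Request:
move_arm --increments '[[[0, 0, 0.001], [0, 0, 0], -1], [[0, 0, 0.001], [0, 0, 0], -1], [[0, 0, 0], [0, 0, 0], -1], [[0, 0, 0], [0, 0, 0], -1]]'

```text
clock: 10.03
tool_pos: [0.5142, 0.0583, 0.0861]
tool_rot: [[-0.996, -0.085, -0.0], [-0.085, 0.996, -0.0], [0.0, 0.0, -1.0]]
contact_force: [-1.4, -0.1, -0.7]
finger_gap: 0.0117
grasp_force: 50.0
```

Request:
move_arm --increments '[[[0, 0, 0.001], [0, 0, 0], -1], [[0, 0, 0.0], [0, 0, 0], -1], [[0, 0, 0], [0, 0, 0], -1]]'

```text
clock: 10.28
tool_pos: [0.5142, 0.0583, 0.0856]
tool_rot: [[-0.996, -0.085, -0.0], [-0.085, 0.996, 0.0], [0.0, 0.0, -1.0]]
contact_force: [-0.5, -0.1, -0.1]
finger_gap: 0.0119
grasp_force: 50.0
```

Request:
move_arm --increments '[[[0, 0, 0.001], [0, 0, 0], -1], [[0, 0, 0.0], [0, 0, 0], -1], [[0, 0, 0], [0, 0, 0], -1]]'

```text
clock: 10.53
tool_pos: [0.5142, 0.0583, 0.0851]
tool_rot: [[-0.996, -0.085, -0.0], [-0.085, 0.996, -0.0], [0.0, 0.0, -1.0]]
contact_force: [-1.5, -0.4, -1.0]
finger_gap: 0.0117
grasp_force: 50.0
```

Request:
move_arm --increments '[[[0, 0, 0.001], [0, 0, 0], -1], [[0, 0, 0.0], [0, 0, 0], -1], [[0, 0, 0], [0, 0, 0], -1]]'

```text
clock: 10.78
tool_pos: [0.5142, 0.0583, 0.0846]
tool_rot: [[-0.996, -0.085, -0.0], [-0.085, 0.996, -0.0], [0.0, 0.0, -1.0]]
contact_force: [-1.4, 0.1, -0.0]
finger_gap: 0.0117
grasp_force: 50.0
```

Request:
move_arm --increments '[[[0, 0, 0.001], [0, 0, 0], -1], [[0, 0, 0.0], [0, 0, 0], -1], [[0, 0, 0], [0, 0, 0], -1]]'

```text
clock: 11.03
tool_pos: [0.5142, 0.0583, 0.084]
tool_rot: [[-0.996, -0.085, -0.0], [-0.085, 0.996, -0.0], [0.0, 0.0, -1.0]]
contact_force: [-2.3, -0.5, 0.4]
finger_gap: 0.0116
grasp_force: 50.0
```

Request:
move_arm --increments '[[[0, 0, 0.001], [0, 0, 0], -1], [[0, 0, 0.0], [0, 0, 0], -1], [[0, 0, 0], [0, 0, 0], -1]]'

```text
clock: 11.28
tool_pos: [0.5142, 0.0583, 0.0836]
tool_rot: [[-0.996, -0.085, -0.0], [-0.085, 0.996, -0.0], [0.0, 0.0, -1.0]]
contact_force: [-2.2, -0.2, 0.1]
finger_gap: 0.0116
grasp_force: 50.0
```

Request:
move_arm --increments '[[[0.001, 0, 0], [0, 0, 0], -1], [[0, 0, 0.0], [0, 0, 0], -1], [[0, 0, 0], [0, 0, 0], -1]]'

```text
clock: 11.53
tool_pos: [0.514, 0.0583, 0.0836]
tool_rot: [[-0.996, -0.085, 0.0], [-0.085, 0.996, 0.0], [-0.0, 0.0, -1.0]]
contact_force: [-1.2, -0.9, -0.9]
finger_gap: 0.0117
grasp_force: 50.0
```

Request:
move_arm --increments '[[[0, 0, 0.001], [0, 0, 0], -1], [[0, 0, 0.0], [0, 0, 0], -1], [[0, 0, 0], [0, 0, 0], -1]]'

```text
clock: 11.78
tool_pos: [0.514, 0.0582, 0.0832]
tool_rot: [[-0.996, -0.085, 0.0], [-0.085, 0.996, -0.0], [-0.0, -0.0, -1.0]]
contact_force: [-1.3, -0.7, 0.1]
finger_gap: 0.0118
grasp_force: 50.0
```

Request:
move_arm --increments '[[[0, 0, 0.001], [0, 0, 0], -1], [[0, 0, 0.0], [0, 0, 0], -1], [[0, 0, 0], [0, 0, 0], -1]]'

```text
clock: 12.03
tool_pos: [0.5139, 0.0583, 0.0827]
tool_rot: [[-0.996, -0.085, 0.0], [-0.085, 0.996, -0.0], [-0.0, -0.0, -1.0]]
contact_force: [-0.6, 0.0, 0.1]
finger_gap: 0.0118
grasp_force: 50.0
```

Request:
move_arm --increments '[[[0, 0, 0.001], [0, 0, 0], -1], [[0, 0, 0.0], [0, 0, 0], -1], [[0, 0, 0], [0, 0, 0], -1]]'

```text
clock: 12.28
tool_pos: [0.5139, 0.0583, 0.0821]
tool_rot: [[-0.996, -0.085, -0.0], [-0.085, 0.996, -0.0], [0.0, -0.0, -1.0]]
contact_force: [-1.7, 0.0, -1.4]
finger_gap: 0.0119
grasp_force: 50.0
```

Request:
move_arm --increments '[[[0, 0, 0.001], [0, 0, 0], -1], [[0, 0, 0.0], [0, 0, 0], -1], [[0, 0, 0], [0, 0, 0], -1]]'

```text
clock: 12.53
tool_pos: [0.5139, 0.0583, 0.0816]
tool_rot: [[-0.996, -0.085, -0.0], [-0.085, 0.996, 0.0], [0.0, 0.0, -1.0]]
contact_force: [-1.0, -1.0, -1.2]
finger_gap: 0.0118
grasp_force: 50.0
```

Request:
move_arm --increments '[[[0, 0, 0.001], [0, 0, 0], -1], [[0, 0, 0.0], [0, 0, 0], -1], [[0, 0, 0], [0, 0, 0], -1]]'

```text
clock: 12.78
tool_pos: [0.5138, 0.0583, 0.0811]
tool_rot: [[-0.996, -0.085, -0.0], [-0.085, 0.996, 0.0], [0.0, 0.0, -1.0]]
contact_force: [-1.6, -0.5, 0.2]
finger_gap: 0.0116
grasp_force: 50.0
```

Request:
move_arm --increments '[[[0.0005, 0, 0.001], [0, 0, 0], -1], [[0, 0, 0.0], [0, 0, 0], -1], [[0, 0, 0], [0, 0, 0], -1]]'

```text
clock: 13.03
tool_pos: [0.5137, 0.0583, 0.0806]
tool_rot: [[-0.996, -0.085, 0.0], [-0.085, 0.996, 0.0], [-0.0, 0.0, -1.0]]
contact_force: [-1.1, -1.4, -0.5]
finger_gap: 0.0117
grasp_force: 50.0
```

Request:
move_arm --increments '[[[0, 0, 0.001], [0, 0, 0], -1], [[0, 0, 0.0], [0, 0, 0], -1], [[0, 0, 0], [0, 0, 0], -1]]'

```text
clock: 13.28
tool_pos: [0.5137, 0.0583, 0.0802]
tool_rot: [[-0.996, -0.085, 0.0], [-0.085, 0.996, 0.0], [-0.0, 0.0, -1.0]]
contact_force: [-1.5, -0.1, -0.5]
finger_gap: 0.0114
grasp_force: 50.0
```

Run:
```python
from h import *
plan([.5138,.0583,.08],95);print(bot.get_state()["torque"])
f=grab_frame("side")
cv2.imwrite("pics/s3c.png",cv2.resize(f["image"][100:220,160:310,::-1],None,fx=5,fy=5,interpolation=cv2.INTER_CUBIC))
```

```text
t 13.2833 p [0.5137 0.0583 0.0802] F [-1.47 -0.05 -0.52] gap 0.011427426019707193 q [-0.1   0.34  1.8   0.    1.01 -1.76]
shift u [-0.0002  0.      0.0003] turn u [ 0.0001  0.0001 -0.0029] deg [ 0.    0.01 -0.13]
[-0.01256093  0.30394084  0.0279763 ]
```

View pics/s3c.png

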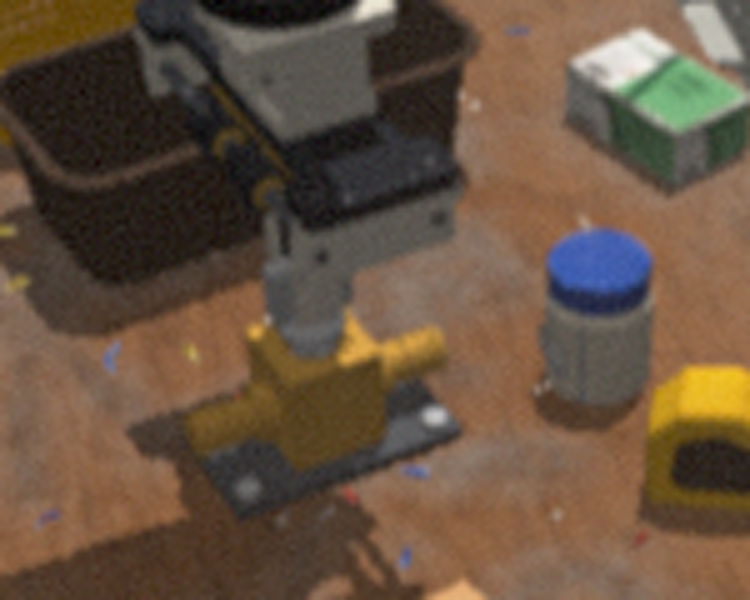

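The plug is in the bore with its collar at about (318,335), still above the valve's top. There is no axial push yet, so I keep going down.

Request:
move_arm --increments '[[[0.0005, 0, 0.001], [0, 0, 0], -1], [[0, 0, 0.0], [0, 0, 0], -1], [[0, 0, 0], [0, 0, 0], -1]]'

```text
clock: 13.58
tool_pos: [0.5136, 0.0583, 0.0797]
tool_rot: [[-0.996, -0.085, 0.0], [-0.085, 0.996, 0.0], [-0.0, 0.0, -1.0]]
contact_force: [-1.3, 0.0, 0.7]
finger_gap: 0.0118
grasp_force: 50.0
```

Request:
move_arm --increments '[[[0, 0, 0.001], [0, 0, 0], -1], [[0, 0, 0.0], [0, 0, 0], -1], [[0, 0, 0], [0, 0, 0], -1]]'

```text
clock: 13.83
tool_pos: [0.5135, 0.0583, 0.0792]
tool_rot: [[-0.996, -0.085, 0.0], [-0.085, 0.996, 0.0], [-0.0, -0.0, -1.0]]
contact_force: [-1.2, 0.4, 0.7]
finger_gap: 0.0119
grasp_force: 50.0
```

Request:
move_arm --increments '[[[0, 0, 0.001], [0, 0, 0], -1], [[0, 0, 0.0], [0, 0, 0], -1], [[0, 0, 0], [0, 0, 0], -1]]'

```text
clock: 14.08
tool_pos: [0.5136, 0.0582, 0.0788]
tool_rot: [[-0.996, -0.085, 0.0], [-0.085, 0.996, 0.0], [-0.0, -0.0, -1.0]]
contact_force: [-0.2, 0.7, 1.7]
finger_gap: 0.0115
grasp_force: 50.0
```

Request:
move_arm --increments '[[[0, 0, 0.0005], [0, 0, 0], -1], [[0, 0, 0.0], [0, 0, 0], -1], [[0, 0, 0], [0, 0, 0], -1]]'

```text
clock: 14.33
tool_pos: [0.5136, 0.0582, 0.0786]
tool_rot: [[-0.996, -0.085, 0.0], [-0.085, 0.996, -0.0], [-0.0, -0.0, -1.0]]
contact_force: [-1.3, 0.7, 3.0]
finger_gap: 0.012
grasp_force: 50.0
```

Request:
move_arm --increments '[[[0, 0, 0.0005], [0, 0, 0], -1], [[0, 0, 0.0], [0, 0, 0], -1], [[0, 0, 0], [0, 0, 0], -1]]'

```text
clock: 14.58
tool_pos: [0.5135, 0.0582, 0.0783]
tool_rot: [[-0.996, -0.085, 0.0], [-0.085, 0.996, -0.0], [-0.0, -0.0, -1.0]]
contact_force: [-1.5, -0.3, 3.8]
finger_gap: 0.0119
grasp_force: 50.0
```

Request:
move_arm --increments '[[[0, 0, 0.0005], [0, 0, 0], -1], [[0, 0, 0.0], [0, 0, 0], -1], [[0, 0, 0], [0, 0, 0], -1]]'

```text
clock: 14.83
tool_pos: [0.5136, 0.0582, 0.0781]
tool_rot: [[-0.996, -0.085, 0.0], [-0.085, 0.996, -0.0], [-0.0, -0.0, -1.0]]
contact_force: [-0.7, 0.1, 4.8]
finger_gap: 0.0116
grasp_force: 50.0
```

Request:
move_arm --increments '[[[0, 0, 0.0005], [0, 0, 0], -1], [[0, 0, 0.0], [0, 0, 0], -1], [[0, 0, 0], [0, 0, 0], -1]]'

```text
clock: 15.08
tool_pos: [0.5136, 0.0582, 0.0779]
tool_rot: [[-0.996, -0.085, 0.0], [-0.085, 0.996, -0.0], [-0.0, -0.0, -1.0]]
contact_force: [-0.8, 0.0, 5.6]
finger_gap: 0.0117
grasp_force: 50.0
```

Request:
move_arm --increments '[[[0, 0, 0.0005], [0, 0, 0], -1], [[0, 0, 0.0], [0, 0, 0], -1], [[0, 0, 0], [0, 0, 0], -1]]'

```text
clock: 15.33
tool_pos: [0.5136, 0.0582, 0.0777]
tool_rot: [[-0.996, -0.085, 0.001], [-0.085, 0.996, -0.0], [-0.001, -0.0, -1.0]]
contact_force: [-0.7, 0.5, 5.4]
finger_gap: 0.0113
grasp_force: 50.0
```

Request:
move_arm --increments '[[[0, 0, 0.0005], [0, 0, 0], -1], [[0, 0, 0.0005], [0, 0, 0], -1], [[0, 0, 0.0005], [0, 0, 0], -1], [[0, 0, 0.0005], [0, 0, 0], -1], [[0, 0, 0], [0, 0, 0], -1], [[0, 0, 0], [0, 0, 0], -1]]'

```text
clock: 15.83
tool_pos: [0.5137, 0.0582, 0.0772]
tool_rot: [[-0.996, -0.085, 0.001], [-0.085, 0.996, -0.0], [-0.001, -0.0, -1.0]]
contact_force: [-2.5, 0.6, 9.0]
finger_gap: 0.0115
grasp_force: 50.0
```

Request:
move_arm --increments '[[[0, 0, 0.0005], [0, 0, 0], -1], [[0, 0, 0.0005], [0, 0, 0], -1], [[0, 0, 0], [0, 0, 0], -1], [[0, 0, 0], [0, 0, 0], -1]]'

```text
clock: 16.17
tool_pos: [0.5137, 0.0582, 0.0768]
tool_rot: [[-0.996, -0.085, 0.001], [-0.085, 0.996, -0.0], [-0.001, -0.0, -1.0]]
contact_force: [-1.9, 1.1, 10.3]
finger_gap: 0.0116
grasp_force: 50.0
```

Request:
move_arm --increments '[[[0, 0, 0.0006], [0, 0, 0], -1], [[0, 0, 0.0006], [0, 0, 0], -1], [[0, 0, 0.0006], [0, 0, 0], -1], [[0, 0, 0], [0, 0, 0], -1], [[0, 0, 0], [0, 0, 0], -1]]'

```text
clock: 16.58
tool_pos: [0.5138, 0.0582, 0.0763]
tool_rot: [[-0.996, -0.085, 0.001], [-0.085, 0.996, -0.0], [-0.001, -0.0, -1.0]]
contact_force: [-4.1, 1.2, 14.4]
finger_gap: 0.0117
grasp_force: 50.0
```

Run:
```python
from h import *
plan([.5137,.0582,.0768],95);print(bot.get_state()["torque"])
```

```text
t 16.5833 p [0.5138 0.0582 0.0763] F [-4.06  1.21 14.45] gap 0.011683930780903833 q [-0.1   0.34  1.8  -0.    1.   -1.76]
shift u [ 0.0002 -0.     -0.0009] turn u [-0.0004  0.0017 -0.0027] deg [-0.02  0.08 -0.12]
[0.22538381 0.8583662  0.06748328]
```

Request:
move_arm --increments '[[[0.0001, 0, 0.0001], [0, 0, 0.033], -1], [[0.0001, 0, 0.0001], [0, 0, 0.033], -1], [[0.0001, 0, 0.0001], [0, 0, 0.033], -1], [[0.0001, 0, 0.0001], [0, 0, 0.033], -1]]'

```text
clock: 16.92
tool_pos: [0.5137, 0.0583, 0.076]
tool_rot: [[-1.0, 0.02, 0.002], [0.02, 1.0, -0.0], [-0.002, -0.0, -1.0]]
contact_force: [-3.5, 1.3, 11.9]
finger_gap: 0.0116
grasp_force: 50.0
```

Request:
move_arm --increments '[[[0.0001, 0, 0.0006], [0, 0, 0.033], -1], [[0.0001, 0, 0.0004], [0, 0, 0.033], -1], [[0, 0, 0.0004], [0, 0, 0.033], -1]]'

```text
clock: 17.17
tool_pos: [0.5138, 0.0584, 0.0756]
tool_rot: [[-0.995, 0.097, 0.002], [0.097, 0.995, -0.0], [-0.002, 0.0, -1.0]]
contact_force: [-3.5, 1.8, 16.3]
finger_gap: 0.0118
grasp_force: 50.0
```

Request:
move_arm --increments '[[[0.0001, 0, 0], [0, 0, 0.033], -1], [[0.0001, 0, 0], [0, 0, 0.033], -1], [[0, 0, 0.0001], [0, 0, 0.033], -1]]'

```text
clock: 17.42
tool_pos: [0.5137, 0.0584, 0.0755]
tool_rot: [[-0.985, 0.174, 0.002], [0.174, 0.985, 0.0], [-0.002, 0.0, -1.0]]
contact_force: [-3.6, 1.6, 13.6]
finger_gap: 0.0118
grasp_force: 50.0
```

Request:
move_arm --increments '[[[0.0001, 0, 0.0002], [0, 0, 0.033], -1], [[0, 0, 0.0002], [0, 0, 0.033], -1], [[0, 0, 0.0002], [0, 0, 0.033], -1], [[0, 0, 0.0002], [0, 0, 0.033], -1]]'

```text
clock: 17.75
tool_pos: [0.5137, 0.0585, 0.0752]
tool_rot: [[-0.961, 0.275, 0.002], [0.275, 0.961, 0.0], [-0.002, 0.001, -1.0]]
contact_force: [-3.6, 1.2, 15.9]
finger_gap: 0.0118
grasp_force: 50.0
```

Request:
move_arm --increments '[[[0, 0, 0], [0, 0, 0.033], -1], [[0, 0, 0.0001], [0, 0, 0.033], -1], [[0, 0, 0.0001], [0, 0, 0.033], -1], [[0, 0, 0.0001], [0, 0, 0.033], -1]]'

```text
clock: 18.08
tool_pos: [0.5138, 0.0586, 0.075]
tool_rot: [[-0.928, 0.373, 0.002], [0.373, 0.928, 0.0], [-0.002, 0.001, -1.0]]
contact_force: [-3.4, 1.8, 14.1]
finger_gap: 0.0118
grasp_force: 50.0
```

Request:
move_arm --increments '[[[0, 0, 0.0002], [0, 0, 0.033], -1], [[0, 0, 0.0001], [0, 0, 0.033], -1], [[0, 0, 0.0002], [0, 0, 0.033], -1], [[0, 0, 0.0001], [0, 0, 0.033], -1], [[0, 0, 0.0001], [0, 0, 0.033], -1]]'

```text
clock: 18.5
tool_pos: [0.5138, 0.0587, 0.0748]
tool_rot: [[-0.872, 0.49, 0.002], [0.49, 0.872, 0.0], [-0.002, 0.002, -1.0]]
contact_force: [-3.5, 2.1, 15.5]
finger_gap: 0.0118
grasp_force: 50.0
```

Request:
move_arm --increments '[[[0, 0, 0], [0, 0, 0.033], -1], [[0, 0, 0.0001], [0, 0, 0.033], -1], [[0, 0, 0.0001], [0, 0, 0.033], -1], [[0, 0, 0.0001], [0, 0, 0.033], -1], [[0, 0, 0.0001], [0, 0, 0.033], -1]]'

```text
clock: 18.92
tool_pos: [0.5139, 0.0587, 0.0745]
tool_rot: [[-0.801, 0.598, 0.003], [0.598, 0.801, 0.001], [-0.002, 0.002, -1.0]]
contact_force: [-1.4, 3.7, 15.5]
finger_gap: 0.012
grasp_force: 50.0
```

Run:
```python
from h import *
plan([.5137,.0582,.0768],5);print(bot.get_state()["torque"])
f=grab_frame("side")
cv2.imwrite("pics/s4c.png",cv2.resize(f["image"][120:210,180:270,::-1],None,fx=6,fy=6,interpolation=cv2.INTER_CUBIC))
```

```text
t 18.9167 p [0.5139 0.0587 0.0745] F [-1.41  3.65 15.5 ] gap 0.011985268902347336 q [-0.1   0.34  1.8   0.    0.99 -1.03]
shift u [-0.0003 -0.001  -0.0045] turn u [3.200e-03 1.000e-03 1.072e+00] deg [ 0.14  0.05 48.24]
[0.54323696 0.66783391 0.14273743]
```

View pics/s4c.png

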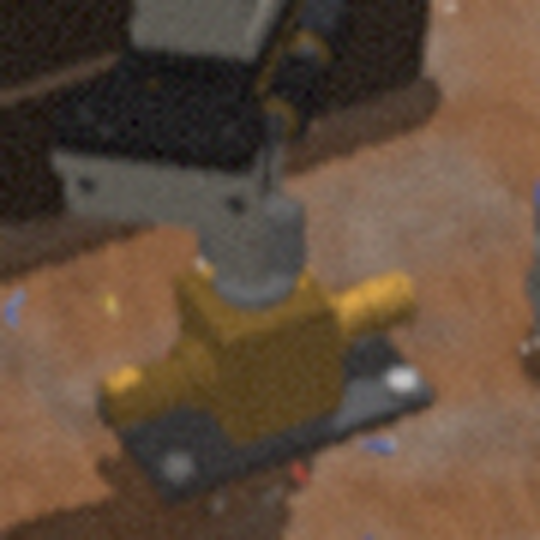

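The view shows the fingers and wing turned about 45° over the valve, with the collar at about (255,285) just clear of the top face. I continue the turn.

Request:
move_arm --increments '[[[0, 0, 0], [0, 0, 0.033], -1], [[0, 0, 0.0001], [0, 0, 0.033], -1], [[0, 0, 0.0001], [0, 0, 0.033], -1], [[0, 0, 0.0001], [0, 0, 0.033], -1], [[0, 0, 0.0001], [0, 0, 0.033], -1]]'

```text
clock: 19.38
tool_pos: [0.5139, 0.0588, 0.0743]
tool_rot: [[-0.717, 0.697, 0.003], [0.697, 0.717, 0.001], [-0.001, 0.002, -1.0]]
contact_force: [-3.2, 3.4, 14.3]
finger_gap: 0.0115
grasp_force: 50.0
```

Request:
move_arm --increments '[[[0, 0, 0.0001], [0, 0, 0.033], -1], [[0, 0, 0.0001], [0, 0, 0.033], -1], [[0, 0, 0.0001], [0, 0, 0.033], -1], [[0, 0, 0.0001], [0, 0, 0.033], -1], [[0, 0, 0.0001], [0, 0, 0.033], -1]]'

```text
clock: 19.8
tool_pos: [0.514, 0.0588, 0.0742]
tool_rot: [[-0.621, 0.784, 0.003], [0.784, 0.621, 0.001], [-0.001, 0.003, -1.0]]
contact_force: [-2.2, 3.9, 15.4]
finger_gap: 0.0119
grasp_force: 50.0
```

Request:
move_arm --increments '[[[0, 0, 0], [0, 0, 0.033], -1], [[0, 0, 0.0001], [0, 0, 0.033], -1], [[0, 0, 0.0001], [0, 0, 0.033], -1], [[0, 0, 0.0001], [0, 0, 0.033], -1], [[0, 0, 0.0001], [0, 0, 0.033], -1]]'

```text
clock: 20.22
tool_pos: [0.5141, 0.0589, 0.074]
tool_rot: [[-0.514, 0.858, 0.003], [0.858, 0.514, 0.001], [-0.001, 0.003, -1.0]]
contact_force: [-1.9, 3.6, 14.7]
finger_gap: 0.0116
grasp_force: 50.0
```

Request:
move_arm --increments '[[[0, 0, 0.0001], [0, 0, 0.033], -1], [[0, 0, 0.0001], [0, 0, 0.033], -1], [[0, 0, 0.0001], [0, 0, 0.033], -1], [[0, 0, 0.0001], [0, 0, 0.033], -1], [[0, 0, 0], [0, 0, 0.033], -1]]'

```text
clock: 20.63
tool_pos: [0.5142, 0.0589, 0.0738]
tool_rot: [[-0.399, 0.917, 0.003], [0.917, 0.399, 0.001], [-0.0, 0.003, -1.0]]
contact_force: [-2.2, 3.9, 15.8]
finger_gap: 0.0117
grasp_force: 50.0
```

Run:
```python
from h import *
plan([.5137,.0582,.0768],5);print(bot.get_state()["torque"])
```

```text
t 20.6333 p [0.5142 0.0589 0.0738] F [-2.22  3.94 15.78] gap 0.011656361665754728 q [-0.1   0.35  1.81  0.    0.99 -0.51]
shift u [-0.001  -0.0014 -0.006 ] turn u [ 4.200e-03 -1.000e-04  4.118e-01] deg [ 0.19 -0.   18.53]
[0.74387914 0.57169992 0.16080331]
```

Request:
move_arm --increments '[[[0, 0, 0], [0, 0, 0.033], -1], [[0, 0, 0.0001], [0, 0, 0.033], -1], [[0, 0, 0.0001], [0, 0, 0.033], -1], [[0, 0, 0], [0, 0, 0.033], -1], [[0, 0, 0.0001], [0, 0, 0.033], -1], [[0, 0, 0.0001], [0, 0, 0.033], -1]]'

```text
clock: 21.13
tool_pos: [0.5143, 0.0589, 0.0737]
tool_rot: [[-0.252, 0.968, 0.003], [0.968, 0.252, 0.001], [0.0, 0.004, -1.0]]
contact_force: [-2.7, 4.3, 15.4]
finger_gap: 0.0118
grasp_force: 50.0
```

Request:
move_arm --increments '[[[0, 0, 0.0001], [0, 0, 0.033], -1], [[0, 0, 0.0001], [0, 0, 0.033], -1], [[0, 0, 0], [0, 0, 0.033], -1], [[0, 0, 0.0001], [0, 0, 0.033], -1], [[0, 0, 0.0001], [0, 0, 0.033], -1], [[0, 0, 0], [0, 0, 0.033], -1], [[0, 0, 0.0001], [0, 0, 0.033], -1], [[0, 0, 0.0001], [0, 0, 0.01], -1]]'

```text
clock: 21.8
tool_pos: [0.5145, 0.059, 0.0735]
tool_rot: [[-0.066, 0.998, 0.004], [0.998, 0.066, 0.001], [0.001, 0.004, -1.0]]
contact_force: [-2.0, 3.9, 15.5]
finger_gap: 0.0118
grasp_force: 50.0
```

Request:
move_arm --increments '[[[0, 0, 0.0001], [0, 0, 0.033], -1], [[0, 0, 0.0001], [0, 0, 0.02], -1], [[0, 0, 0.0001], [0, 0, 0], -1], [[0, 0, 0], [0, 0, 0], -1]]'

```text
clock: 22.13
tool_pos: [0.5145, 0.059, 0.0734]
tool_rot: [[-0.025, 1.0, 0.004], [1.0, 0.025, 0.001], [0.001, 0.004, -1.0]]
contact_force: [-2.4, 3.1, 16.4]
finger_gap: 0.0121
grasp_force: 50.0
```

Run:
```python
from h import *
plan([.5143,.0577,.0768],5);print(bot.get_state()["torque"])
```

```text
t 22.1333 p [0.5145 0.059  0.0734] F [-2.42  3.13 16.36] gap 0.012128311774501611 q [-0.1   0.35  1.81  0.    0.99 -0.13]
shift u [-0.0025 -0.0004 -0.0069] turn u [ 0.005  -0.001  -0.0789] deg [ 0.23 -0.04 -3.55]
[0.82612171 0.53781655 0.08237237]
```

Request:
move_arm --increments '[[[0, 0, -0.002], [0, 0, 0], -1], [[0, 0, -0.002], [0, 0, 0], -1], [[0, 0, -0.0015], [0, 0, 0], -1], [[0, 0, 0], [0, 0, 0], -1]]'

```text
clock: 22.47
tool_pos: [0.5141, 0.0589, 0.0739]
tool_rot: [[-0.025, 1.0, 0.002], [1.0, 0.025, 0.001], [0.001, 0.002, -1.0]]
contact_force: [4.5, 3.8, -2.9]
finger_gap: 0.0114
grasp_force: 50.0
```

Request:
move_arm --increments '[[[0, 0, 0.0006], [0, 0, 0], -1], [[0, 0, 0], [0, 0, 0], -0.6], [[0, 0, 0], [0, 0, 0], -0.4], [[0, 0, 0], [0, 0, 0], -0.2], [[0, 0, 0], [0, 0, 0], -0.2], [[0, 0, 0], [0, 0, 0], -0.2], [[0, 0, -0.02], [0, 0, 0], -0.2], [[0, 0, -0.05], [0, 0, 0], -0.2], [[0, 0, -0.06], [0, 0, 0], -0.2], [[0, 0, -0.06], [0, 0, 0], -0.2], [[0, 0, -0.06], [0, 0, 0], -0.2], [[0, 0, -0.06], [0, 0, 0], -0.2], [[0, 0, 0], [0, 0, 0], -0.2], [[0, 0, 0], [0, 0, 0], -0.2]]'

```text
clock: 23.63
tool_pos: [0.5141, 0.0581, 0.2316]
tool_rot: [[-0.025, 1.0, 0.005], [1.0, 0.025, -0.001], [-0.001, 0.005, -1.0]]
contact_force: [-0.2, 1.1, -0.9]
finger_gap: 0.0376
grasp_force: 0.0
```

Run:
```python
from h import *
plan([.5143,.0577,.0768],5)
f=grab_frame("side");W=cloud(f)
cv2.imwrite("pics/s5c.png",cv2.resize(f["image"][120:210,180:270,::-1],None,fx=6,fy=6,interpolation=cv2.INTER_CUBIC))
m=(np.hypot(W[...,0]-.5143,W[...,1]-.0577)<.026)&(W[...,2]>.09)&(W[...,2]<.13)
P=W[m];r=cv2.minAreaRect((P[:,:2]*1000).astype(np.float32));print(r,np.percentile(P[:,2],[50,90,98]))
```

```text
t 23.6333 p [0.5141 0.0581 0.2316] F [-0.19  1.09 -0.91] gap 0.03761862592909378 q [-0.1   0.19  1.59 -0.    1.35 -0.13]
shift u [-0.0006 -0.0012  0.3096] turn u [ 0.0065  0.0012 -0.0787] deg [ 0.29  0.05 -3.54]
((513.8576049804688, 57.80608367919922), (11.80460262298584, 42.83711242675781), 1.7103749513626099) [0.10343027 0.10651112 0.107696  ]
```

View pics/s5c.png

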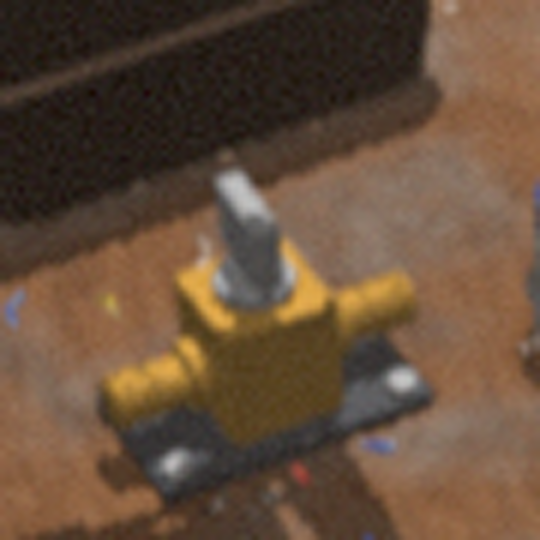

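The plug stands upright, centred within about 1 mm, with its wing at about (248,230) across the pipe, roughly 3° off square. The arm is clear, so I hand it in.

```bash
python3 -c "
from cell import bot
print(bot.close_job())"
```

```text
the job is handed in; nothing more can be done
None
```

I put the plug in the valve and turned it a quarter turn to closed under roughly 12–17 N. It's let go and the job is handed in: it stands upright and centred, wing about 3° off square, but the final grip force couldn't be measured and no verdict came back.

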